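# Put the brass drift into its red tube

### The job

Take the brass drift out of the wooden block on the mechanic's bench and drop it end-down into the red tube holder, so that it stands all the way down on the bottom of the tube. Leave the steel and the nylon drifts standing in the block; the blue tube is for another tool.

Things in the scene. Friction and masses are not known exactly. Their poses are not given: they have to be found in the camera images.
- brass_drift_center (a point): Centre (half-way up) of the brass drift: a loose golden rod, 22 mm diameter, 150 mm long, 0.3 to 0.55 kg, both ends alike. It stands in a hole of a fixed wooden block, its top 160 mm above the bench; z along the rod, up; yaw has no meaning. Grip it 15 to 30 mm below its top: with a lower grip its end would strike the gripper's palm.
- steel_drift_center (a point): Centre of the dark grey steel drift, same size and shape, to be left standing in another hole of the same block. The light-wood block is 230 mm long, 70 mm wide and 50 mm high, with three holes in a row along its length, 80 mm apart, 25 mm wide and 40 mm deep; its length lies within 0.5 rad of the world y axis.
- nylon_drift_center (a point): Centre of the white nylon drift, same size and shape, to be left standing in another hole of the block.
- red_tube_mouth (a point): Centre of the open mouth of the red holder: an upright round tube, 52 mm outside and 44 mm inside diameter, on a 90 mm square steel foot fixed to the bench. Mouth 96 mm above the bench, inside depth 90 mm; z up. A drift standing in it rises 60 mm above the mouth. A blue holder of the same shape stands at least 130 mm away, centre to centre.
There are look-alikes about, which are no part of the job. Leave any green or purple look-alike of the part that bears steel_drift_center alone.

How it is judged:
By the outcome, as a careful person would: the job done as asked, in the order asked, and still so for the second after the job is handed in, with the robot touching nothing.
It also fails if it takes over 48 s, if anything falls off the work surface, if the arm or the gripper's body presses on something with over 40 N, if the wrist force passes 120 N, or if a joint passes its speed limit or range.

### The arm

A 7-joint arm with a two-finger parallel gripper is mounted at the origin on the work surface. World frame = base frame: x ahead of the robot, y to its left, z up, the work surface at z = 0. Lengths are in m, angles in rad, forces in N, time in s.
With the tool pointing down it reaches from about 0.4 to 0.85 m from the base axis. Payload 4.4 kg.
Tool frame: the origin (TCP) lies between the finger pads; the fingertips stand 17 mm ahead of it and the grasp point (between the pads) lies 2 mm behind it; z points along the fingers, y is the line along which they close (so a half turn about z gives the same grasp; the last joint's range is limited). The gripper opens to 94 mm and grips with 3 to 60 N. Pads are 16 mm wide; open, the fingers measure 119 mm over their backs; the gripper's body (75 mm by 177 mm) begins 78 mm behind the grasp point.
Start: joints at [1.187, 0.628, 0.038, 1.517, -0.027, 0.996, -0.02], TCP at [0.203, -0.617, 0.222] pointing down, gripper open.
Joint ranges: [-3.06, 3.06], [-0.37, 2.12], [-1.25, 1.32], [0.18, 2.47], [-1.1, 4.24], [0.23, 1.98], [-2.94, 2.94]. Speed limits (rad/s): [2.57, 2.57, 3.14, 3.14, 3.14, 3.14, 3.14].

### API

Orientations are given as a rotation vector (axis times angle).
In Python, from plant import env, viewer, workorder gives the robot as it stands.
- The arm moves only by the shell command python3 -m handwheel 'ROWS' [FORCE]. ROWS is JSON, a list of rows, each a list of 7 numbers: the shift along the tool's x, y, z in m, then the turn, a rotation vector about the tool's x, y, z in rad, then the closure, from 0 (fully open) to 1 (shut). In form: [[tx, ty, tz, ax, ay, az, jaw], ...]. A call has 1 to 20 rows; each row shifts and turns the commanded pose from where the row before left it, along the tool's axes as they then stand; what a row does not reach is not made up. A row lasts 1/10 s, in which the tool goes at most 50 mm and 8.59 degrees, less where a joint would pass 70% of its speed; a pose out of reach is approached as far as the arm can. A call with a gripper value outside its range is refused whole. The fingers move at their own pace and stop on an object; FORCE is the grip in N (left out, the last holds). Time passes only in rows, so rows that do not move let the fingers close. It gives the time, the measured TCP pose, the force, the opening and the grip force at its end, in the units of the state.
- env.read_state(): the state, without advancing time (a new reading comes with each control period).
- viewer.snapshot(name): name is "side" or "top" or "wrist"; returns a dict with "pixels" (384x512x3 uint8, blue, green, red), "depth" (384x512 float32, m along the optical axis (not along the pixel's ray), 0 where there is no reading), "mtx" (3x3 intrinsics, pixels), "k1" (the pictures are not rectified: a ray, as slopes to the right and down, at radius r is drawn at 1 + k1 r^2 times it, then the intrinsics apply), "extrinsics" (4x4, takes a point from world to camera coordinates). Camera axes: x right, y down, z forward; pixel columns grow to the right and rows downward; lengths in m; the calibration is good to about 2 mm. A picture is of the moment at which its call begins.
- workorder.finish_job(): hands the job in; it is judged then, once.
The state is a dict: "time_s": time; "q": joint angles; "dq": joint speeds; "joint_torque": joint torques, N m; "ee_pos": TCP position; "eef_rot": TCP orientation; "contact_force": force on the tool from outside, world axes, zero at the start; "wrist_torque": the same for the moment, N m; "finger_gap": finger opening in m; "gripper_force": force on a finger pad.
Only numpy, scipy, OpenCV 4.12 (cv2) and the standard library are available. Lean on these libraries where they do the work, as an engineer would, in place of code of your own. Each camera call takes 0.05 s, during which the arm holds its last target. There are 200 camera calls.

## Working session

There is one attempt and no reset: what is moved stays moved. The work goes in short steps, Python scripts to look and compute and a shell command to move; the robot and the scene stay as the last step left them, time stands still between calls to the robot, and variables do not carry over. Pictures are saved under pics/ and viewed, at most 10 in all, crops included, and the job is handed in when it is done.

```bash
mkdir -p pics; ls
cat > h.py <<'E'
import numpy as np, cv2
from plant import env, viewer, workorder
def snap(n, save=None):
    s=viewer.snapshot(n)
    if save: cv2.imwrite('pics/'+save+'.png', s['pixels'])
    np.savez('last_'+n+'.npz', **s)
    return s
def rays(s,uv):
    uv=np.array(uv,float).reshape(-1,1,2)
    d=np.array([s['k1'],0,0,0,0],float)
    # forward: p = x(1+k1 r^2) == OpenCV model
    n=cv2.undistortPoints(uv,s['mtx'],d)[:,0]
    E=s['extrinsics']; R=E[:3,:3]; t=E[:3,3]
    return -R.T@t, np.c_[n,np.ones(len(n))]@R
def plane(s,uv,z):
    c,d=rays(s,uv); return c+d*((z-c[2])/d[:,2])[:,None]
def cloud(s,mask):
    v,u=np.nonzero(mask&(s['depth']>0)); c,d=rays(s,np.c_[u,v]); return c+d*s['depth'][v,u][:,None]
E
python3 - <<'E'
from h import *
for n in ['top','side','wrist']:
    s=snap(n,n+'0'); c,d=rays(s,[[256,192]]); print(n,c,d,s['k1'],s['mtx'][0])
st=env.read_state(); print({k:np.round(v,3) for k,v in st.items()})
a=np.vstack([cv2.imread('pics/top0.png'),cv2.imread('pics/side0.png')]);
E
```

```text
pics
top [0.4098527  0.01413761 0.98973831] [[ 0.16448261  0.02592508 -0.98638236]] -0.009677178158050699 [370.20534085   0.         265.30939177]
side [ 0.22527807 -0.4503591   0.72765714] [[ 0.38219125  0.53817173 -0.75129494]] -0.03202907681478414 [408.41397332   0.         252.73135115]
wrist [ 0.27711036 -0.59226218  0.38444984] [[-0.27040937 -0.08586863 -0.9589848 ]] 0.006425963245399657 [322.51965127   0.         256.53684402]
{'time_s': np.float64(0.15), 'q': array([ 1.187,  0.629,  0.038,  1.518, -0.027,  0.996, -0.02 ]), 'dq': array([ 0.002, -0.003, -0.   , -0.003, -0.   ,  0.001, -0.001]), 'joint_torque': array([ 1.0000e-03, -5.5009e+01,  1.1450e+00, -1.8682e+01, -5.2000e-02,
        2.1000e-02,  0.0000e+00]), 'ee_pos': array([ 0.203, -0.617,  0.222]), 'eef_rot': array([-3.101, -0.497,  0.   ]), 'contact_force': array([-0.405,  0.181,  0.096]), 'wrist_torque': array([ 0.04 , -0.008, -0.047]), 'gripper_force': np.float64(0.0), 'finger_gap': np.float64(0.094)}
```

View pics/top0.png

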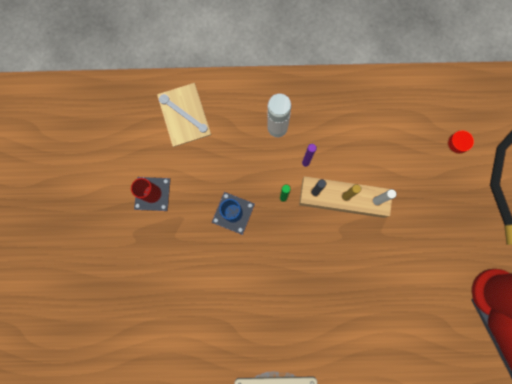

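View pics/side0.png

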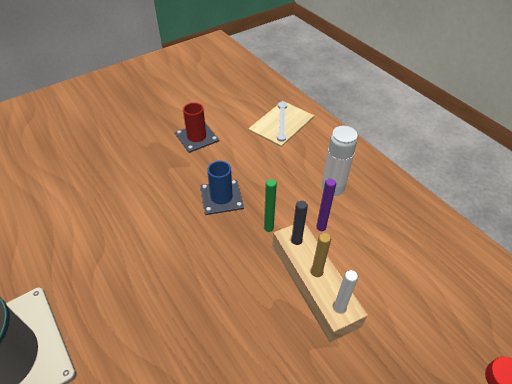

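Top view: the red tube is at (148,190), the blue at (232,210). The block carries steel (319,187), brass (351,192) and nylon (388,196), with green (286,192) and purple (310,153) look-alikes beside it. The side view agrees: brass top at (324,238), red mouth at (194,107).

```bash
cat > m.py <<'E'
from h import *
import sys
def hsv(s): return cv2.cvtColor(s['pixels'],cv2.COLOR_BGR2HSV)
def box(sh,x0,y0,x1,y1):
    m=np.zeros(sh,bool); m[y0:y1,x0:x1]=1; return m
E
python3 - <<'E'
from m import *
R={'top':{'brass':(338,180,366,203),'steel':(308,176,330,198),'nylon':(370,186,400,208),'green':(276,180,296,204),'purple':(300,142,320,168),'red':(128,172,165,208),'blue':(216,196,248,226)},
   'side':{'brass':(308,230,334,280),'steel':(288,196,312,248),'nylon':(330,268,360,316),'green':(260,175,280,235),'purple':(315,175,338,235),'red':(180,98,210,145),'blue':(204,156,236,206)}}
for n in R:
    s=dict(np.load(f'last_{n}.npz'))
    for k,b in R[n].items():
        P=cloud(s,box(s['depth'].shape,*b))
        zt=np.percentile(P[:,2],99.5); zlo=0.14 if k not in('red','blue') else .085
        if k in('red','blue'): Q=P[(P[:,2]>.088)&(P[:,2]<.105)]
        else: Q=P[(P[:,2]>.153)&(P[:,2]<.168)] if zt>.14 else P[P[:,2]>zt-.01]
        print(n,k,len(Q),'zt %.3f'%zt,(Q.min(0)+Q.max(0))[:2].round(4)/2,np.median(Q,0).round(4),np.ptp(Q,0).round(3)) if len(Q) else print(n,k,zt)
E
```

```text
top brass 74 zt 0.161 [ 0.55195 -0.1935 ] [ 0.551  -0.1919  0.1587] [0.021 0.021 0.008]
top steel 74 zt 0.161 [ 0.56585 -0.11415] [ 0.565  -0.1133  0.1585] [0.021 0.021 0.008]
top nylon 74 zt 0.160 [ 0.53905 -0.2724 ] [ 0.5377 -0.2715  0.1581] [0.021 0.021 0.008]
top green 0.15083432803559396
top purple 0.15095201366027775
top red 125 zt 0.098 [0.57545 0.3211 ] [0.5752 0.3209 0.0942] [0.05 0.05 0.01]
top blue 112 zt 0.097 [0.51875 0.1018 ] [0.5181 0.1029 0.0943] [0.05  0.049 0.009]
side brass 126 zt 0.162 [ 0.5504  -0.19295] [ 0.5491 -0.1944  0.1596] [0.02  0.02  0.009]
side steel 104 zt 0.162 [ 0.56455 -0.1151 ] [ 0.5628 -0.1162  0.1598] [0.02 0.02 0.01]
side nylon 147 zt 0.162 [ 0.53715 -0.2725 ] [ 0.5355 -0.2731  0.1598] [0.021 0.021 0.01 ]
side green 0.15189026481359413
side purple 13 zt 0.160 [ 0.55435 -0.18665] [ 0.5548 -0.1859  0.1603] [0.009 0.008 0.004]
side red 154 zt 0.098 [0.57465 0.32235] [0.5752 0.322  0.0942] [0.051 0.053 0.011]
side blue 195 zt 0.098 [0.51785 0.10235] [0.5167 0.0997 0.0947] [0.05  0.052 0.011]
```

View pics/wrist0.png

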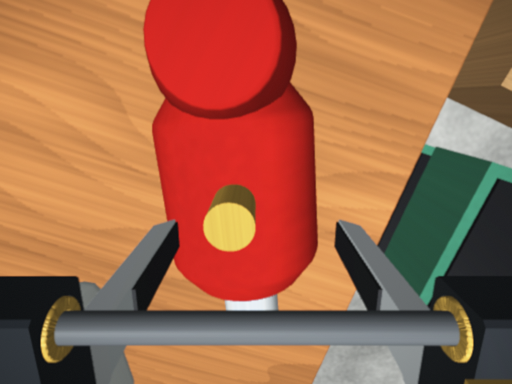

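Wrist view: between the open fingers (tips near (175,230) and (340,230)) there is a red body with a golden knob at (230,225). I'll find how high it is before moving, and locate the green and purple look-alikes too.

Run:
```python
from m import *
s=dict(np.load('last_wrist.npz')); H=hsv(s)
def pt(s,u,v):
    b=box(s['depth'].shape,u-1,v-1,u+2,v+2); return np.median(cloud(s,b),0).round(3)
for p in [(230,228),(220,40),(240,130),(230,270),(170,240),(350,240),(60,330),(250,330),(250,304)]: print('wrist',p,pt(s,*p))
s=dict(np.load('last_top.npz'))
for p in [(495,290),(505,350),(500,180),(461,141),(278,104)]: print('top',p,pt(s,*p))
for k,b in {'green':(276,180,296,204),'purple':(300,142,320,168),'bottle':(262,88,296,140)}.items():
    P=cloud(s,box(s['depth'].shape,*b)); zt=np.percentile(P[:,2],99); Q=P[P[:,2]>zt-.008]; print(k,zt.round(3),((Q.min(0)+Q.max(0))/2).round(3),np.ptp(Q,0).round(3))
```

```text
wrist (230, 228) [ 0.198 -0.601  0.201]
wrist (220, 40) [ 0.301 -0.562  0.181]
wrist (240, 130) [ 0.252 -0.588  0.156]
wrist (230, 270) [ 0.146 -0.613  0.156]
wrist (170, 240) [ 0.191 -0.571  0.223]
wrist (350, 240) [ 0.224 -0.66   0.231]
wrist (60, 330) [ 0.212 -0.565  0.32 ]
wrist (250, 330) [ 0.226 -0.608  0.32 ]
wrist (250, 304) [ 0.09  -0.647  0.113]
top (495, 290) [ 0.316 -0.506  0.119]
top (505, 350) [ 0.178 -0.531  0.091]
top (500, 180) [ 0.591 -0.612  0.022]
top (461, 141) [ 0.698 -0.515  0.028]
top (278, 104) [ 0.754 -0.019  0.17 ]
green 0.151 [ 0.557 -0.033  0.148] [0.021 0.019 0.008]
purple 0.15 [ 0.653 -0.097  0.147] [0.02  0.019 0.009]
bottle 0.171 [ 0.754 -0.023  0.168] [0.052 0.049 0.009]
```

```bash
python3 -m handwheel '[[0,0,-0.03,0,0,0,0],[0,0,-0.04,0,0,0,0],[0,0,-0.04,0,0,0,0],[0,0,-0.03,0,0,0,0],[0.029,-0.018,0,0,0,0,0],[0.029,-0.018,0,0,0,0,0],[0.029,-0.018,0,0,0,0,0],[0.029,-0.018,0,0,0,0,0],[0.029,-0.018,0,0,0,0,0],[0.029,-0.018,0,0,0,0,0],[0.029,-0.018,0,0,0,0,0],[0.029,-0.018,0,0,0,0,0]]'
python3 -m handwheel '[[0.029,-0.018,0,0,0,0,0],[0.029,-0.018,0,0,0,0,0],[0.029,-0.018,0,0,0,0,0],[0.029,-0.018,0,0,0,0,0],[0.029,-0.018,0,0,0,0,0],[0.029,-0.018,0,0,0,0,0],[0,0,0,0,0,-0.135,0],[0,0,0,0,0,-0.135,0],[0,0,0,0,0,-0.135,0],[0,0,0,0,0,-0.135,0],[0,0,0,0,0,-0.135,0],[0,0,0,0,0,-0.135,0],[0,0,0,0,0,-0.135,0],[0,0,0,0,0,-0.135,0],[0,0,0,0,0,0,0]]'
cat >> m.py <<'E'
from scipy.spatial.transform import Rotation as Ro
def totool(target, yang=None):
    """shift in tool axes from the measured TCP to target; yang: wanted heading of tool y in world"""
    st=env.read_state(); R=Ro.from_rotvec(st['eef_rot']).as_matrix(); p=np.array(st['ee_pos'])
    print('t',round(float(st['time_s']),2),'p',p.round(4),'toolz',R[:,2].round(4),'yhead',np.arctan2(R[1,1],R[0,1]).round(4),'F',np.round(st['contact_force'],2),'gap',round(float(st['finger_gap']),4),'q',np.round(st['q'],2))
    print('shift tool',(R.T@(np.array(target)-p)).round(4))
    if yang is not None: print('az',-((yang-np.arctan2(R[1,1],R[0,1])+np.pi/2)%np.pi-np.pi/2).round(4))
    Rt=np.array([[np.cos(np.arctan2(R[1,1],R[0,1])),0],[0,0]]); 
    print('tilt corr (tool axes)',np.cross([0,0,1],R.T@[0,0,-1]).round(4))
E
python3 - <<'E'
from m import *
totool([0.551,-0.193,0.136],-0.169)
s=snap('wrist','wrist1')
E
```

```text
time_s: 1.35
ee_pos: [0.3791, -0.4069, 0.3623]
eef_rot: [-3.102, -0.497, 0.0]
contact_force: [0.4, -0.1, -0.0]
finger_gap: 0.0941
gripper_force: 0.0
time_s: 2.85
ee_pos: [0.5098, -0.2513, 0.3621]
eef_rot: [-2.404, -2.021, 0.0]
contact_force: [-0.3, -0.1, -0.3]
finger_gap: 0.0947
gripper_force: 0.0
t 2.85 p [ 0.5098 -0.2513  0.3621] toolz [-6.e-04  5.e-04 -1.e+00] yhead -0.1728 F [-0.27 -0.07 -0.29] gap 0.0947 q [ 0.62  0.4  -0.32  1.54  0.13  1.23  0.11]
shift tool [0.0644 0.0307 0.2262]
az -0.0038
tilt corr (tool axes) [-0.0006 -0.0004  0.    ]
```

View pics/wrist1.png

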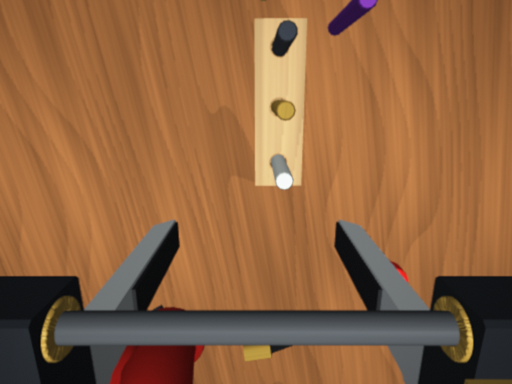

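Wrist view: the row runs straight up the image (nylon (285,180), brass (287,110), steel (287,35)), so the fingers close across the row. One cast from here, then move over and down.

```bash
python3 - <<'E'
from m import *
s=dict(np.load('last_wrist.npz'))
for b in [(270,95,302,124),(270,165,298,192),(270,15,302,60)]:
    P=cloud(s,box(s['depth'].shape,*b)); Q=P[(P[:,2]>.152)&(P[:,2]<.17)]; print(len(Q),((Q.min(0)+Q.max(0))/2).round(4),np.ptp(Q,0).round(3))
E
python3 -m handwheel '[[0.032,0.015,0,0,0,0,0],[0.032,0.015,0,0,0,-0.004,0],[0,0,0.04,0,0,0,0],[0,0,0.04,0,0,0,0],[0,0,0.03,0,0,0,0],[0,0,0,0,0,0,0]]'
python3 - <<'E'
from m import *
totool([0.551,-0.193,0.138],-0.169)
s=snap('wrist','wrist2')
P=cloud(s,np.ones((384,512),bool)); Q=P[(P[:,2]>.152)&(P[:,2]<.17)&(abs(P[:,0]-.551)<.025)&(abs(P[:,1]+.193)<.025)]; print(len(Q),((Q.min(0)+Q.max(0))/2).round(4),np.ptp(Q,0).round(3))
E
```

```text
308 [ 0.551  -0.1927  0.1587] [0.021 0.021 0.009]
270 [ 0.5376 -0.2714  0.1576] [0.021 0.021 0.011]
383 [ 0.5644 -0.1135  0.1575] [0.021 0.021 0.01 ]
time_s: 3.5
ee_pos: [0.5476, -0.1927, 0.2485]
eef_rot: [-2.398, -2.018, 0.008]
contact_force: [-0.7, 0.0, 0.9]
finger_gap: 0.094
gripper_force: 0.0
t 3.5 p [ 0.5476 -0.1927  0.2485] toolz [-0.0086  0.0023 -1.    ] yhead -0.1714 F [-0.71  0.03  0.92] gap 0.094 q [ 0.49  0.52 -0.31  1.67  0.18  0.99 -0.05]
shift tool [0.0002 0.0044 0.1104]
az -0.0024
tilt corr (tool axes) [-0.0088 -0.0008  0.    ]
552 [ 0.551  -0.1926  0.1575] [0.021 0.021 0.011]
```

View pics/wrist2.png

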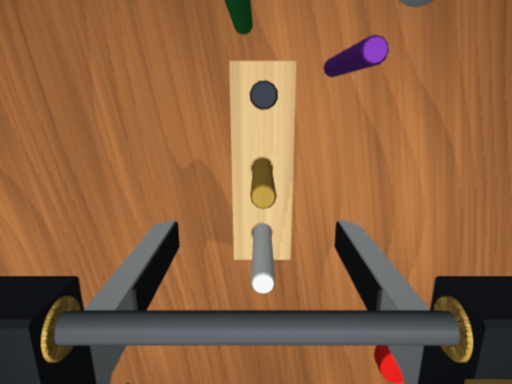

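Wrist view: brass top at (263,197), centred between the finger tips (175 and 340). All three views agree on (0.551, -0.193), so I descend.

```bash
python3 -m handwheel '[[0,0.003,0.02,0,0,0,0],[0,0.001,0.03,0,0,0,0],[0,0,0.02,0,0,0,0],[0,0,0,0,0,0,0],[0,0,0,0,0,0,0]]'
python3 - <<'E'
from m import *
totool([0.551,-0.193,0.138],-0.169)
E
```

```text
time_s: 4.05
ee_pos: [0.5559, -0.1944, 0.1844]
eef_rot: [2.4, 2.023, 0.002]
contact_force: [0.6, 0.4, -0.4]
finger_gap: 0.0941
gripper_force: 0.0
t 4.05 p [ 0.5559 -0.1944  0.1844] toolz [ 2.7e-03 -8.0e-04 -1.0e+00] yhead -0.1701 F [ 0.56  0.45 -0.44] gap 0.0941 q [ 0.48  0.6  -0.29  1.73  0.22  0.84 -0.09]
shift tool [ 0.0005 -0.0052  0.0464]
az -0.0011
tilt corr (tool axes) [ 0.0028  0.0004 -0.    ]
```

```bash
python3 -m handwheel '[[0,-0.002,0.015,0,0,0,0],[0,-0.002,0.015,0,0,0,0],[0,0,0.01,0,0,0,0],[0,0,0.005,0,0,0,0],[0,0,0,0,0,0,0],[0,0,0,0,0,0,0],[0,0,0,0,0,0,0]]'
python3 - <<'E'
from m import *
totool([0.551,-0.193,0.138],-0.169)
E
```

```text
time_s: 4.75
ee_pos: [0.5513, -0.1935, 0.1382]
eef_rot: [2.4, 2.025, 0.001]
contact_force: [-0.5, 0.3, -1.2]
finger_gap: 0.0939
gripper_force: 0.0
t 4.75 p [ 0.5513 -0.1935  0.1382] toolz [ 1.4e-03 -4.0e-04 -1.0e+00] yhead -0.1691 F [-0.53  0.32 -1.18] gap 0.0939 q [ 0.46  0.65 -0.27  1.78  0.25  0.74 -0.11]
shift tool [ 0.0004 -0.0003  0.0002]
az -0.0001
tilt corr (tool axes) [ 0.0014  0.0001 -0.    ]
```

Positioned. Close with 40 N.

```bash
python3 -m handwheel '[[0,0,0,0,0,0,1],[0,0,0,0,0,0,1],[0,0,0,0,0,0,1],[0,0,0,0,0,0,1],[0,0,0,0,0,0,1],[0,0,0,0,0,0,1],[0,0,0,0,0,0,1],[0,0,0,0,0,0,1]]' 40
python3 -m handwheel '[[0,0,-0.005,0,0,0,1],[0,0,-0.01,0,0,0,1],[0,0,-0.015,0,0,0,1],[0,0,0,0,0,0,1],[0,0,0,0,0,0,1]]'
```

```text
time_s: 5.55
ee_pos: [0.5506, -0.1933, 0.1375]
eef_rot: [-2.401, -2.026, -0.0]
contact_force: [-0.6, 0.0, 0.1]
finger_gap: 0.0335
gripper_force: 0.0
time_s: 6.05
ee_pos: [0.5505, -0.1934, 0.1677]
eef_rot: [2.401, 2.026, 0.0]
contact_force: [-0.6, -0.3, -3.7]
finger_gap: 0.0213
gripper_force: 39.9
```

The lift began before the fingers had shut (33 mm gap), so the grip may be high. Measuring how far the rod rose.

Run:
```python
from m import *
for n in ['wrist','side']:
    s=snap(n,n+'3'); H=hsv(s)
    g=(H[...,0]>15)&(H[...,0]<32)&(H[...,1]>110)
    P=cloud(s,g); d=np.hypot(P[:,0]-.551,P[:,1]+.193)<.02; Q=P[d&(P[:,2]>.1)]
    print(n,len(Q),np.percentile(Q[:,2],[0,50,95,99,100]).round(4) if len(Q) else '')
```

```text
wrist 2773 [0.1    0.1766 0.183  0.2623 0.2734]
side 313 [0.1001 0.1425 0.1821 0.1828 0.2592]
```

View pics/side3.png

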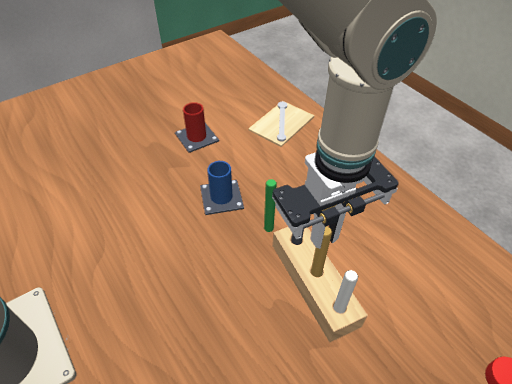

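View pics/wrist3.png

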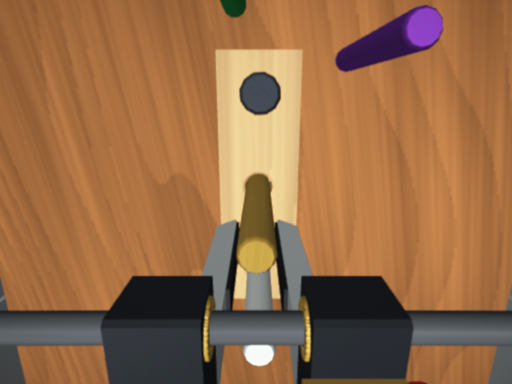

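Side and wrist views: brass is upright between the fingers (top at (257,255) in wrist), with its top at z ≈ 0.182. That means it rose about 22 mm and is gripped only about 13 mm below the top. I'll set it back in its hole and regrip deeper, letting the grip build fully this time.

```bash
python3 -m handwheel '[[0,0,0.01,0,0,0,1],[0,0,0.01,0,0,0,1],[0,0,0,0,0,0,1],[0,0,0,0,0,0,1],[0,0,0,0,0,0,0.5],[0,0,0,0,0,0,0.5],[0,0,0,0,0,0,0.5],[0,0,0.005,0,0,0,0.5],[0,0,0.005,0,0,0,0.5],[0,0,0,0,0,0,0.5],[0,0,0,0,0,0,0.5]]'
python3 -m handwheel '[[0,0,0,0,0,0,1],[0,0,0,0,0,0,1],[0,0,0,0,0,0,1],[0,0,0,0,0,0,1],[0,0,0,0,0,0,1],[0,0,0,0,0,0,1],[0,0,0,0,0,0,1],[0,0,0,0,0,0,1],[0,0,0,0,0,0,1],[0,0,0,0,0,0,1]]' 40
```

```text
time_s: 7.25
ee_pos: [0.5505, -0.1933, 0.1372]
eef_rot: [-2.401, -2.026, 0.0]
contact_force: [0.0, -0.3, 1.1]
finger_gap: 0.0466
gripper_force: 0.0
time_s: 8.25
ee_pos: [0.5508, -0.1934, 0.1376]
eef_rot: [2.401, 2.026, 0.0]
contact_force: [0.3, 0.2, 0.0]
finger_gap: 0.0213
gripper_force: 40.0
```

Firm grip (gap 21 mm, 40 N). Lift.

```bash
python3 -m handwheel '[[0,0,-0.01,0,0,0,1],[0,0,-0.02,0,0,0,1],[0,0,-0.025,0,0,0,1],[0,0,-0.025,0,0,0,1],[0,0,-0.025,0,0,0,1],[0,0,-0.025,0,0,0,1],[0,0,-0.025,0,0,0,1],[0,0,-0.025,0,0,0,1],[0,0,-0.015,0,0,0,1],[0,0,0,0,0,0,1],[0,0,0,0,0,0,1],[0,0,0,0,0,0,1]]'
python3 - <<'E'
from m import *
totool([0.575,0.322,0.3326])
E
```

```text
time_s: 9.45
ee_pos: [0.5495, -0.1931, 0.3311]
eef_rot: [-2.399, -2.024, 0.003]
contact_force: [0.7, -0.3, -2.5]
finger_gap: 0.0215
gripper_force: 40.0
t 9.45 p [ 0.5495 -0.1931  0.3311] toolz [-3.e-03  9.e-04 -1.e+00] yhead -0.169 F [ 0.67 -0.3  -2.49] gap 0.0215 q [ 0.5   0.45 -0.33  1.55  0.15  1.17 -0.02]
shift tool [ 0.5121 -0.0615 -0.0012]
tilt corr (tool axes) [-0.0032 -0.0003  0.    ]
```

```bash
python3 -m handwheel '[[0.01,-0.003,0,0,0,0,1],[0.02,-0.003,0,0,0,0,1],[0.0275,-0.003,0,0,0,0,1],[0.0275,-0.003,0,0,0,0,1],[0.0275,-0.003,0,0,0,0,1],[0.0275,-0.003,0,0,0,0,1],[0.0275,-0.003,0,0,0,0,1],[0.0275,-0.003,0,0,0,0,1],[0.0275,-0.003,0,0,0,0,1],[0.0275,-0.003,0,0,0,0,1],[0.0275,-0.003,0,0,0,0,1],[0.0275,-0.003,0,0,0,0,1],[0.0275,-0.003,0,0,0,0,1],[0.0275,-0.003,0,0,0,0,1],[0.0275,-0.003,0,0,0,0,1],[0.0275,-0.003,0,0,0,0,1],[0.0275,-0.003,0,0,0,0,1],[0.0275,-0.003,0,0,0,0,1],[0.02,-0.003,0,0,0,0,1],[0.02,-0.003,0,0,0,0,1]]'
python3 -m handwheel '[[0.002,-0.001,0,0,0,0,1],[0,0,0,0,0,0,1],[0,0,0,0,0,0,1],[0,0,0,0,0,0,1],[0,0,0,0,0,0,1],[0,0,0,0,0,0,1],[0,0,0,0,0,0,1]]'
python3 - <<'E'
from m import *
totool([0.575,0.322,0.3326])
s=snap('wrist'); s=snap('top'); s=snap('side','side4')
H=hsv(s); g=(H[...,0]>15)&(H[...,0]<32)&(H[...,1]>110)
P=cloud(s,g); p=env.read_state()['ee_pos']; Q=P[(np.hypot(*(P[:,:2]-p[:2]).T)<.03)]
for z in np.arange(.18,.36,.02):
    q=Q[abs(Q[:,2]-z)<.01]
    if len(q): print(z.round(2),len(q),q.mean(0).round(4),(q.min(0)+q.max(0)).round(4)[:2]/2)
c=rays(s,[[0,0]])[0]; print('cam',c,'zmin/max',np.percentile(Q[:,2],[1,99]))
E
```

```text
time_s: 11.45
ee_pos: [0.5759, 0.3212, 0.3314]
eef_rot: [-2.399, -2.027, 0.003]
contact_force: [0.4, -0.9, -2.6]
finger_gap: 0.0212
gripper_force: 40.0
time_s: 12.15
ee_pos: [0.5768, 0.3213, 0.3326]
eef_rot: [2.401, 2.025, 0.0]
contact_force: [-0.0, -0.0, -3.0]
finger_gap: 0.021
gripper_force: 40.0
t 12.15 p [0.5768 0.3213 0.3326] toolz [ 2.e-04  0.e+00 -1.e+00] yhead -0.1695 F [-0.   -0.01 -2.99] gap 0.021 q [-0.33  0.58 -0.4   1.32  0.22  1.28 -0.9 ]
shift tool [ 0.0004 -0.0019  0.    ]
tilt corr (tool axes) [ 0.0002 -0.0001  0.    ]
0.2 10 [0.573  0.3135 0.2088] [0.57315 0.31515]
0.22 65 [0.5724 0.3146 0.22  ] [0.5748 0.3163]
0.24 69 [0.5726 0.3136 0.2404] [0.5745 0.3155]
0.26 73 [0.5728 0.3139 0.2598] [0.574  0.3164]
0.28 80 [0.5728 0.3141 0.2799] [0.57405 0.31695]
0.3 86 [0.5733 0.3143 0.3   ] [0.57465 0.3164 ]
0.32 79 [0.5738 0.3138 0.3205] [0.57465 0.3158 ]
0.34 86 [0.5742 0.3136 0.34  ] [0.57485 0.3145 ]
cam [ 0.22527807 -0.4503591   0.72765714] zmin/max [0.2097156  0.35509161]
```

View pics/side4.png

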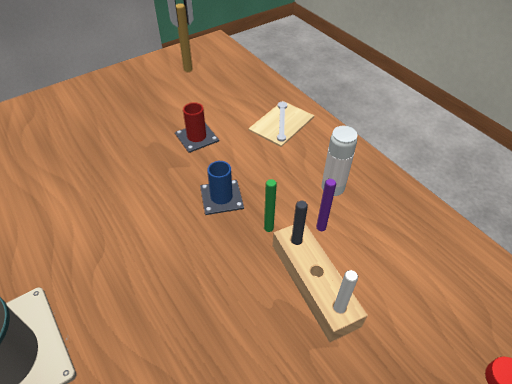

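Side view: brass hangs upright from the gripper, bottom at (187,70), above the red mouth (194,107). The block still holds steel and nylon. Slice centres, corrected for the visible front side, put the rod within 2 mm of the tube axis (11 mm clearance). Lowering in stages.

```bash
python3 -m handwheel '[[0,-0.002,0.01,0,0,0,1],[0,0,0.02,0,0,0,1],[0,0,0.025,0,0,0,1],[0,0,0.02,0,0,0,1],[0,0,0.01,0,0,0,1],[0,0,0.005,0,0,0,1],[0,0,0,0,0,0,1],[0,0,0,0,0,0,1],[0,0,0,0,0,0,1],[0,0,0,0,0,0,1]]'
python3 - <<'E'
from m import *
totool([0.575,0.322,0.137])
s=snap('wrist','wrist5'); H=hsv(s)
P=cloud(s,np.ones((384,512),bool)); Q=P[(abs(P[:,0]-.575)<.035)&(abs(P[:,1]-.322)<.035)&(P[:,2]>.088)&(P[:,2]<.104)]; print(len(Q),Q.min(0).round(3),Q.max(0).round(3))
s=snap('side'); H=hsv(s); g=(H[...,0]>15)&(H[...,0]<32)&(H[...,1]>110)
P=cloud(s,g); Q=P[(np.hypot(P[:,0]-.575,P[:,1]-.322)<.03)]; print('rod z',np.percentile(Q[:,2],[1,99]))
E
```

```text
time_s: 13.3
ee_pos: [0.575, 0.3222, 0.2434]
eef_rot: [2.401, 2.026, 0.002]
contact_force: [0.1, -0.3, -3.7]
finger_gap: 0.021
gripper_force: 40.0
t 13.3 p [0.575  0.3222 0.2434] toolz [ 1.4e-03  8.0e-04 -1.0e+00] yhead -0.169 F [ 0.13 -0.35 -3.72] gap 0.021 q [-0.34  0.64 -0.38  1.46  0.26  1.09 -0.94]
shift tool [-3.000e-04 -1.000e-04  1.064e-01]
tilt corr (tool axes) [ 0.0012 -0.001   0.    ]
565 [0.55  0.3   0.088] [0.601 0.348 0.099]
rod z [0.120895   0.35688298]
```

View pics/wrist5.png

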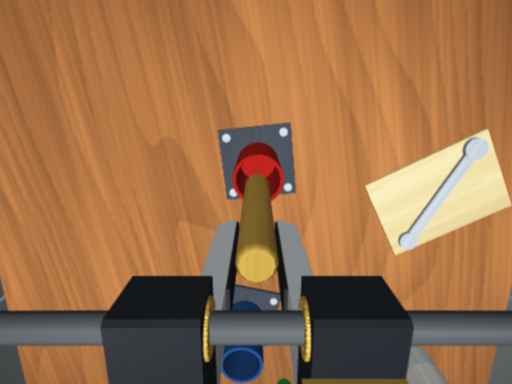

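Wrist view: the rod's lower end is over the red mouth (258,180) and centred left-right. Rim extents give a centre of (0.5755, 0.322), so I continue down.

```bash
python3 -m handwheel '[[0,0,0.01,0,0,0,1],[0,0,0.015,0,0,0,1],[0,0,0.015,0,0,0,1],[0,0,0.015,0,0,0,1],[0,0,0.015,0,0,0,1],[0,0,0.015,0,0,0,1],[0,0,0.01,0,0,0,1],[0,0,0,0,0,0,1],[0,0,0,0,0,0,1],[0,0,0,0,0,0,1]]'
python3 -m handwheel '[[0,0,0.005,0,0,0,1],[0,0,0.003,0,0,0,1],[0,0,0,0,0,0,1],[0,0,0,0,0,0,1],[0,0,0,0,0,0,1]]'
python3 - <<'E'
from m import *
totool([0.575,0.322,0.137])
E
```

```text
time_s: 14.4
ee_pos: [0.5752, 0.3224, 0.1483]
eef_rot: [2.401, 2.026, 0.003]
contact_force: [0.0, -0.8, -3.4]
finger_gap: 0.0208
gripper_force: 40.0
time_s: 14.9
ee_pos: [0.5747, 0.322, 0.1396]
eef_rot: [2.401, 2.026, 0.0]
contact_force: [-0.3, -0.1, -2.4]
finger_gap: 0.0211
gripper_force: 40.0
t 14.9 p [0.5747 0.322  0.1396] toolz [ 2.e-04  1.e-04 -1.e+00] yhead -0.169 F [-0.32 -0.06 -2.38] gap 0.0211 q [-0.35  0.75 -0.35  1.56  0.31  0.88 -0.98]
shift tool [0.     0.0003 0.0026]
tilt corr (tool axes) [ 0.0002 -0.0001  0.    ]
```

No contact, and the rod is well inside the tube, about 5 mm above its floor. Lower a little more, then release.

```bash
python3 -m handwheel '[[0,0,0.002,0,0,0,1],[0,0,0.002,0,0,0,1],[0,0,0,0,0,0,1],[0,0,0,0,0,0,1],[0,0,0,0,0,0,0.5],[0,0,0,0,0,0,0.4],[0,0,0,0,0,0,0.3],[0,0,0,0,0,0,0],[0,0,0,0,0,0,0],[0,0,0,0,0,0,0],[0,0,0,0,0,0,0],[0,0,0,0,0,0,0]]'
python3 -m handwheel '[[0,0,-0.015,0,0,0,0],[0,0,-0.03,0,0,0,0],[0,0,-0.03,0,0,0,0],[0,0,-0.03,0,0,0,0],[0,0,-0.03,0,0,0,0],[0,0,-0.03,0,0,0,0],[0,0,-0.03,0,0,0,0],[-0.03,-0.03,0,0,0,0,0],[-0.03,-0.03,0,0,0,0,0],[-0.03,-0.03,0,0,0,0,0],[-0.03,-0.03,0,0,0,0,0],[0,0,0,0,0,0,0],[0,0,0,0,0,0,0]]'
python3 - <<'E'
from m import *
a=snap('top'); s=snap('side')
for n,x in(('side',s),('top',a)):
    H=hsv(x); g=(H[...,0]>15)&(H[...,0]<32)&(H[...,1]>110)
    P=cloud(x,g); Q=P[(np.hypot(P[:,0]-.575,P[:,1]-.322)<.03)&(P[:,2]<.25)&(P[:,2]>.1)]
    if len(Q): t=Q[Q[:,2]>np.percentile(Q[:,2],99)-.008]; print(n,len(Q),np.percentile(Q[:,2],[1,99]).round(4),((t.min(0)+t.max(0))/2).round(4))
cv2.imwrite('pics/side6.png',s['pixels'])
totool([0.575,0.322,0.3])
E
```

```text
time_s: 16.1
ee_pos: [0.5747, 0.322, 0.1355]
eef_rot: [2.401, 2.026, -0.0]
contact_force: [-0.2, -0.1, 0.6]
finger_gap: 0.082
gripper_force: 0.0
time_s: 17.4
ee_pos: [0.4364, 0.2238, 0.3321]
eef_rot: [2.4, 2.025, 0.004]
contact_force: [1.1, 0.0, -0.9]
finger_gap: 0.0941
gripper_force: 0.0
side 188 [0.1004 0.1589] [0.5739 0.3237 0.1553]
t 17.5 p [0.4374 0.2248 0.3315] toolz [ 0.0022  0.0016 -1.    ] yhead -0.169 F [ 0.01 -0.12 -0.6 ] gap 0.0942 q [-0.2   0.3  -0.44  1.78  0.14  1.09 -0.86]
shift tool [0.1189 0.1192 0.0319]
tilt corr (tool axes) [ 0.0019 -0.0019  0.    ]
```

View pics/side6.png

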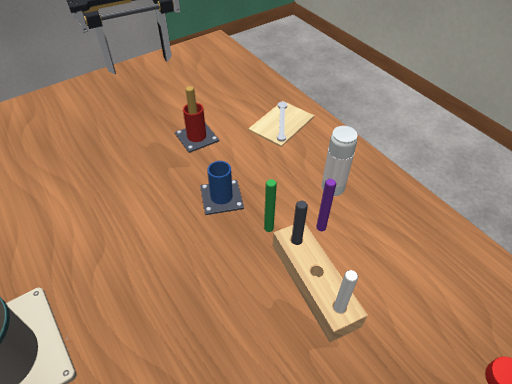

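Side view: brass stands in the red tube (191,92) with its top at z ≈ 0.157 (expected 0.156). Steel, nylon, green and purple still stand where they were, and the gripper is clear.

```bash
python3 -c "
from plant import workorder
print(workorder.finish_job())"
```

```text
the job is handed in; nothing more can be done
None
```

The brass drift stands on the bottom of the red tube, the steel and nylon drifts are still in the block, and the job was handed in at about 17.5 s of the 48 s allowed, with the gripper clear; the first grip was about 13 mm below the top, so I set the drift back in its hole and regripped it lower before moving it.

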